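Take the green slide rack off its keeper hook

TASK

Take the green slide rack by the bar of its handle, push the bar back against the red sprung keeper of its hook until it is clear of the hook's beak, then lift the rack off and set it down gently, upright and square, flat on the floor of the blue tray, and let go. Leave the orange rack hanging on its hook.

Things in the scene. Friction and masses are not known exactly. Their poses are not given: they have to be found in the camera images.
- rack_green: Green rack of glass slides, 0.2 kg, hung on a fixed hook. Box 60 (x) x 100 (y) x 24 mm, slides to 31 mm. Origin: centre of its underside, 41 mm above the table as hung; z up. Handle: legs 4 mm thick at y -52 and +52 mm carry a steel bar along y, 7 mm (x) by 12 mm high, its centre 130 mm above the origin. The 12 mm wide hook holds the bar's middle; both sides of it are free to grip from above.
- keeper_face (a point): Sprung red keeper that shuts the green rack's hook; point on its front face, 18 mm above the hook's arm; x = way it slides (as the rack's x), 32 mm, 2 to 7 N, self-closing. Beak over the bar ends here, 10 mm thick, top 195 mm above table; nose 34 mm to -x. Arm (top 165, underside 153 mm above table) runs to +x. Push the bar's centre 4 mm or more past this point, lift 40 to 70 mm, draw 100 mm to -x.
- tray: Blue open tray, fixed, outside 112 (x) by 162 (y) by 16 mm high, walls 6 mm, inner floor 6 mm above the table. Origin at the centre of the underside, z up. The rack stands in its middle, its bar along the tray's y, either way round.
- rack_orange: Orange rack of the same make, hanging on another hook of the same kind; to be left alone. Origin at the centre of its underside.

How it is judged:
On the way, in this order (a step that is already met when the one before it is completed fails the run):
1. the green rack, still low in its hook, has pushed the keeper open (rack shifted more than 8 mm, keeper pushed more than 5 mm) (distance of keeper_face from where it was at the start of the episode above 0.005 m and distance of rack_green from where it was at the start of the episode above 0.008 m and height (world z) of rack_green below 0.06 m), for 0.05 s.
2. the green rack is lifted off the hook (underside more than 75 mm above the table) (height (world z) of rack_green above 0.075 m), for 0.05 s.
At the end, for the whole second after the job is handed in: The green rack is at rest flat on the tray's floor (underside under 11 mm above the tray's, tilt under 0.1 rad), within 22 mm (x) and 23 mm (y) of its middle, within 0.3 rad of square either way round; keeper shut to 3 mm; orange rack within 30 mm of its start (x of rack_green in the frame of tray between -0.022 and 0.022 m and y of rack_green in the frame of tray between -0.023 and 0.023 m and z of rack_green in the frame of tray below 0.011 m and angle between rack_green's own z axis and vertical below 0.1 rad and angle between the x axis of rack_green and the x axis of tray, either way round below 0.3 rad and linear speed of rack_green below 0.02 m/s and angular speed of rack_green below 0.2 rad/s and distance of keeper_face from where it was at the start of the episode below 0.003 m and distance of rack_orange from where it was at the start of the episode below 0.03 m); the robot touches nothing.
It fails at once if the orange rack is pushed or lifted more than 30 mm (distance of rack_orange from where it was at the start of the episode above 0.03 m).
It fails at once if the green rack is dropped into the tray (faster than 0.6 m/s with its underside less than 40 mm above the table, over the tray) (horizontal distance between rack_green and tray below 0.1 m and height (world z) of rack_green below 0.04 m and linear speed of rack_green above 0.6 m/s).
It also fails if it takes over 43 s, if anything falls off the work surface, if the arm or the gripper's body presses on something with over 40 N, if the wrist force passes 120 N, or if a joint passes its speed limit or range.

ROBOT

A 6-joint arm with a two-finger parallel gripper is mounted at the origin on the work surface. World frame = base frame: x ahead of the robot, y to its left, z up, the work surface at z = 0. Lengths are in m, angles in rad, forces in N, time in s.
With the tool pointing down it reaches from about 0.425 to 0.95 m from the base axis. Payload 3.5 kg.
Tool frame: the origin (TCP) lies at the very end of the fingers, on their centre line; the grasp point (between the pads) lies 19 mm behind it; z points along the fingers, y is the line along which they close (so a half turn about z gives the same grasp; the last joint's range is limited). The gripper opens to 85 mm and grips with 20 to 120 N. Pads are 22 mm wide; open, the fingers measure 114 mm over their backs; the gripper's body (76 mm by 85 mm) begins 54 mm behind the grasp point. The pads swing forward as they close: fully open they stand 13 mm farther back than shut.
Start: joints at [1.083, 0.286, 1.577, -0, 1.279, -0.15], TCP at [0.224, 0.637, 0.231] pointing down, gripper open.
Joint ranges: [-2.77, 2.77], [-0.9, 2.22], [0.21, 2.48], [-1.53, 4.67], [0.24, 2.81], [-2.84, 2.84]. Speed limits (rad/s): [2.79, 2.79, 3.14, 3.14, 3.14, 3.14].

INTERFACE

Orientations are given as a unit quaternion [w, x, y, z].
In Python, from bench import manip gives the robot as it stands.
- The arm moves only by the shell command python3 -m pendant 'ROWS' [OPENING]. ROWS is JSON, one flat list of numbers, 6 for each row, row after row: the shift along the world's x, y, z in mm, then the turn, a rotation vector about the world's x, y, z in rad. In form: [dx, dy, dz, wx, wy, wz, dx, dy, dz, wx, wy, wz, ...]. A call has 1 to 20 rows; each row is the pose to reach, as a shift and turn from the pose commanded when the call began; what a row does not reach only later rows make up. A row lasts 1/12 s, in which the tool goes at most 41.7 mm and 7.16 degrees, less where a joint would pass 70% of its speed; a pose out of reach is approached as far as the arm can. A call with a gripper value outside its range is refused whole. OPENING is the opening, from 0 (shut) to 1 (fully open), set as the call begins (- or left out, the last holds). The fingers move at their own pace and stop on an object; the grip force is fixed at half the most. Time passes only in rows, so rows that repeat a pose let the fingers close. It gives the time, the measured TCP pose, the force, the opening and the grip force at its end, in the units of the state.
- manip.sense(): the state, without advancing time (a new reading comes with each control period).
- manip.get_image(name): name is "scene" or "side" or "wrist"; returns a dict with "pixels" (420x560x3 uint8, red, green, blue), "mtx" (3x3 intrinsics, pixels), "k1" (the pictures are not rectified: a ray, as slopes to the right and down, at radius r is drawn at 1 + k1 r^2 times it, then the intrinsics apply), "rvec" (rotation vector, rad) and "tvec" (3), from world to camera coordinates, as OpenCV has them. Camera axes: x right, y down, z forward; pixel columns grow to the right and rows downward; lengths in m; the calibration is good to about 2 mm. A picture is of the moment at which its call begins. There is no depth.
- manip.finish_job(): hands the job in; it is judged then, once.
Trained networks look in a picture, given as the dict that the camera call returned (one of the last four; its "shot" number tells which), for a name from the list of things; names that differ only in an ending like _2 or _b are one class to them, and where a whole thing is asked for, a point or a joint stands for the part that bears it (a point fixed in the world has none). Each returns a list of dicts, best first, with "p" (0 to 1); they miss things now and then, are a little off and sometimes report something else, mostly with a low value. They report only what shows in the picture. A call takes as long as a camera call.
- manip.search_frame(picture, thing): "extent" ([left, top, right, bottom] in pixels, round what is visible of it).
- manip.regions_of(picture, thing): "region" (420x560 bool, what is visible of it) and "extent" ([left, top, right, bottom] in pixels, round what is visible of it).
- manip.spot_point(picture, thing): "xy" ([column, row] in pixels: a listed point, or the origin of a listed thing).
The state is a dict: "time_s": time; "qpos": joint angles; "joint_vel": joint speeds; "tau": joint torques, N m; "ee_pos": TCP position; "tcp_rot": TCP orientation; "force": force on the tool from outside, world axes, zero at the start; "moment": the same for the moment, N m; "gripper_width": finger opening in m; "gripper_force": force on a finger pad.
Only numpy, scipy, OpenCV 4.12 (cv2) and the standard library are available. Lean on these libraries where they do the work, as an engineer would, in place of code of your own. Each camera call takes 0.05 s, during which the arm holds its last target. There are 200 camera calls.

## Working session

There is one attempt and no reset: what is moved stays moved. The work goes in short steps, Python scripts to look and compute and a shell command to move; the robot and the scene stay as the last step left them, time stands still between calls to the robot, and variables do not carry over. Pictures are saved under pics/ and viewed, at most 10 in all, crops included, and the job is handed in when it is done.

```bash
mkdir -p pics; cat > h.py <<'E'
import numpy as np, cv2
from bench import manip
def ray(im,xy):
    K=np.array(im["mtx"]);R=cv2.Rodrigues(np.array(im["rvec"],float))[0];t=np.array(im["tvec"],float).ravel()
    u=np.linalg.solve(K,[xy[0],xy[1],1])[:2];d=u.copy()
    for _ in range(20): d=u/(1+im["k1"]*(d@d))
    v=R.T@np.r_[d,1];return -R.T@t,v/np.linalg.norm(v)
def proj(im,P):
    P=np.atleast_2d(np.array(P,float))
    return cv2.projectPoints(P,np.array(im["rvec"],float),np.array(im["tvec"],float),np.array(im["mtx"],float),np.array([im["k1"],0,0,0,0.]))[0].reshape(-1,2)
def atz(im,xy,z):
    o,v=ray(im,xy);return o+v*(z-o[2])/v[2]
def tri(rays):
    A=np.zeros((3,3));b=np.zeros(3)
    for o,v in rays:
        M=np.eye(3)-np.outer(v,v);A+=M;b+=M@o
    return np.linalg.solve(A,b)
def save(im,n,crop=None,s=1):
    p=im["pixels"][:,:,::-1]
    if crop: p=p[crop[1]:crop[3],crop[0]:crop[2]]
    cv2.imwrite("pics/"+n+".png",cv2.resize(np.ascontiguousarray(p),None,fx=s,fy=s,interpolation=cv2.INTER_CUBIC))
E
python3 - <<'E'
from h import *
np.set_printoptions(precision=4,suppress=True)
R={}
ims=[]
for n in ["scene","side","wrist"]:
    im=manip.get_image(n);ims.append(im["pixels"])
    print(n,"cam",ray(im,(280,210)))
    for t in ["rack_green","keeper_face","tray","rack_orange"]:
        r=manip.spot_point(im,t)
        print(t,[(np.round(a["xy"],1),round(a["p"],2)) for a in r[:3]])
        if r: R.setdefault(t,[]).append((n,ray(im,r[0]["xy"])))
        if t in("rack_green","tray") and r: print(atz(im,r[0]["xy"],.041 if t!="tray" else 0))
for t,v in R.items():
    if len(v)>1: print(t,[(a[0],b[0],tri([a[1],b[1]])) for i,a in enumerate(v) for b in v[i+1:]])
cv2.imwrite("pics/a.png",ims[0][:,:,::-1]);cv2.imwrite("pics/b.png",ims[1][:,:,::-1])
E
```

```text
scene cam (array([1.1109, 0.4489, 0.7638]), array([-0.5827, -0.4801, -0.6557]))
rack_green [(array([364.8, 320.3]), 0.85)]
[0.605  0.2384 0.041 ]
keeper_face [(array([371.1, 271.7]), 0.76)]
tray [(array([312.5, 249.7]), 0.65)]
[ 0.4886  0.0318 -0.    ]
rack_orange [(array([191.7, 198.2]), 0.76)]
side cam (array([ 0.0902, -0.5556,  0.5453]), array([ 0.5451,  0.6632, -0.5129]))
rack_green [(array([232.6, 188.5]), 0.83)]
[0.604 0.241 0.041]
keeper_face [(array([238.3, 131.7]), 0.42)]
tray [(array([245.2, 265.8]), 0.9)]
[0.4867 0.0323 0.    ]
rack_orange [(array([402.7, 312.9]), 0.72)]
wrist cam (array([0.1482, 0.6634, 0.3745]), array([ 0.2893, -0.0926, -0.9527]))
rack_green []
keeper_face []
tray []
rack_orange []
rack_green [('scene', 'side', array([0.6042, 0.2392, 0.0413]))]
keeper_face [('scene', 'side', array([0.6176, 0.2324, 0.1803]))]
tray [('scene', 'side', array([ 0.4875,  0.032 , -0.0005]))]
rack_orange [('scene', 'side', array([ 0.5734, -0.2656,  0.0423]))]
```

View pics/a.png

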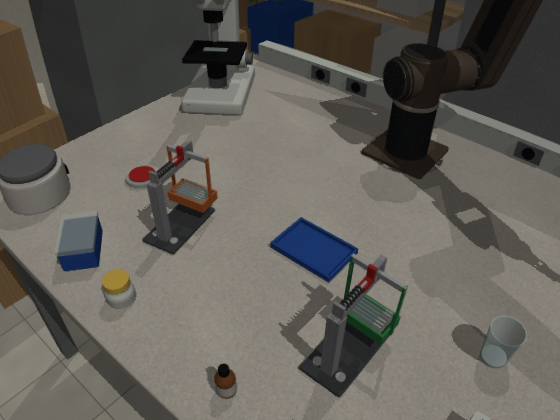

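View pics/b.png

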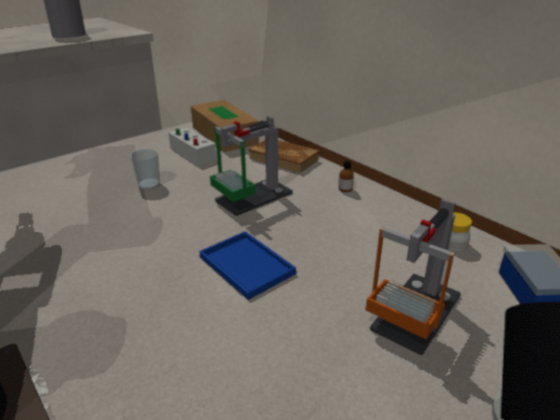

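Scene view: green rack hangs with its bar from about (350,262) to (404,290), keeper at (373,272) and post at (335,345). Tray at (313,248); the orange rack is far off. Next I'll get the yaws.

```bash
python3 - <<'E'
from h import *
np.set_printoptions(precision=4,suppress=True)
for n,b in [("scene",[(350,260),(404,288)]),("side",[(218,130),(244,141)])]:
    im=manip.get_image(n)
    P=[atz(im,q,.177) for q in b];d=P[1]-P[0];print(n,"bar",P,np.linalg.norm(d),np.degrees(np.arctan2(d[1],d[0])))
    r=manip.regions_of(im,"tray")[0]["region"].astype(np.uint8)
    c=max(cv2.findContours(r,0,1)[0],key=cv2.contourArea).reshape(-1,2)
    W=np.array([atz(im,q,.012)[:2] for q in c],np.float32)
    print("tray",cv2.minAreaRect(W*1000))
    if n=="scene": save(im,"c",(290,230,430,400),4.2 if 0 else 3.5)
    else: save(im,"d",(190,100,310,220),4)
E
```

```text
scene bar [array([0.6112, 0.1915, 0.177 ]), array([0.6065, 0.2931, 0.177 ])] 0.10170227491215192 92.68405193189562
tray ((491.6177978515625, 35.465938568115234), (168.3596649169922, 123.53608703613281), 89.18974304199219)
side bar [array([0.5951, 0.271 , 0.177 ]), array([0.6019, 0.1831, 0.177 ])] 0.08818408635402435 -85.60973899680361
tray ((486.891357421875, 30.35604476928711), (124.13167572021484, 178.77638244628906), 0.8022688031196594)
```

View pics/c.png

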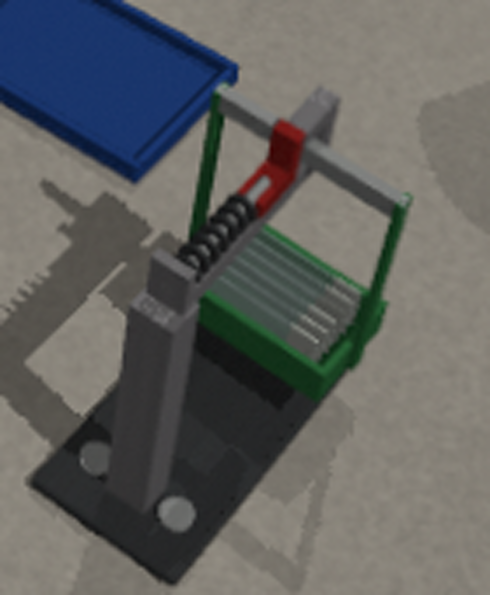

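View pics/d.png

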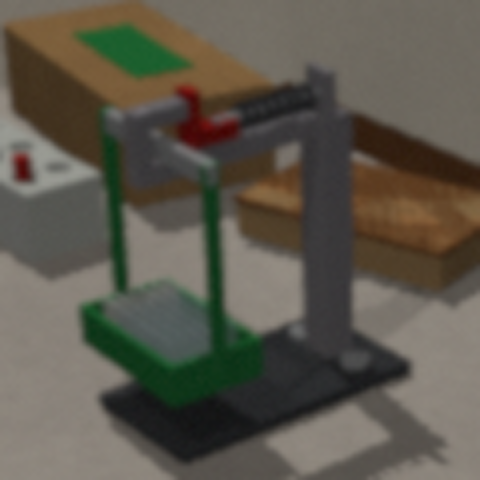

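```bash
python3 - <<'E'
from h import *
from scipy.spatial.transform import Rotation as Ro
np.set_printoptions(precision=4,suppress=True)
s=manip.sense();q=s["tcp_rot"];R=Ro.from_quat(np.r_[q[1:],q[0]])
print(s["ee_pos"],R.as_matrix())
y=R.as_matrix()[:,1];a=np.degrees(np.arctan2(y[1],y[0]));print("tool y yaw",a)
im=manip.get_image("scene");print("post foot",atz(im,(331,373),.01),"glass",atz(im,(497,360),0))
for n,b in [("scene",[(352.3,255.7),(405.7,287)]),("side",[(216,127),(244,140)])]:
    im=manip.get_image(n);P=[atz(im,x,.177) for x in b];print(P,np.linalg.norm(P[0]-P[1]))
E
```

```text
[0.2237 0.6369 0.2314] [[-0.9435  0.3314  0.    ]
 [ 0.3314  0.9435  0.0001]
 [-0.      0.0001 -1.    ]]
tool y yaw 70.64452051341974
post foot [0.7174 0.2452 0.01  ] glass [0.497  0.4735 0.    ]
[array([0.6003, 0.189 , 0.177 ]), array([0.6028, 0.2943, 0.177 ])] 0.1053089351173959
[array([0.6018, 0.2894, 0.177 ]), array([0.605 , 0.1875, 0.177 ])] 0.10199735352266116
```

```bash
python3 -m pendant '[190,-210,70,0,0,-0.6, 380,-425,70,0,0,-1.2, 380,-425,70,0,0,-1.2, 380,-425,70,0,0,-1.2, 380,-425,70,0,0,-1.2, 380,-425,70,0,0,-1.2, 380,-425,70,0,0,-1.2, 380,-425,70,0,0,-1.2, 380,-425,70,0,0,-1.2, 380,-425,70,0,0,-1.2, 380,-425,70,0,0,-1.2, 380,-425,70,0,0,-1.2, 380,-425,70,0,0,-1.2, 380,-425,70,0,0,-1.2, 380,-425,70,0,0,-1.2, 380,-425,70,0,0,-1.2, 380,-425,70,0,0,-1.2, 380,-425,70,0,0,-1.2]' 1
python3 - <<'E'
from h import *
np.set_printoptions(precision=4,suppress=True)
im=manip.get_image("wrist");save(im,"w1",None,1.4)
for t in ["rack_green","keeper_face"]:
    r=manip.spot_point(im,t)
    print(t,[(a["xy"],a["p"],atz(im,a["xy"],.041 if t=="rack_green" else .183)) for a in r[:2]])
E
```

```text
time_s: 2.6
ee_pos: [0.6028, 0.2129, 0.3011]
tcp_rot: [-0.0, 0.695, 0.719, -0.0]
force: [-0.3, -0.6, 0.1]
gripper_width: 0.0853
gripper_force: 0.0
rack_green [([278.9, 152.6], 0.87, array([0.6035, 0.241 , 0.041 ]))]
keeper_face [([298.1, 177.3], 0.57, array([0.6192, 0.2392, 0.183 ]))]
```

View pics/w1.png

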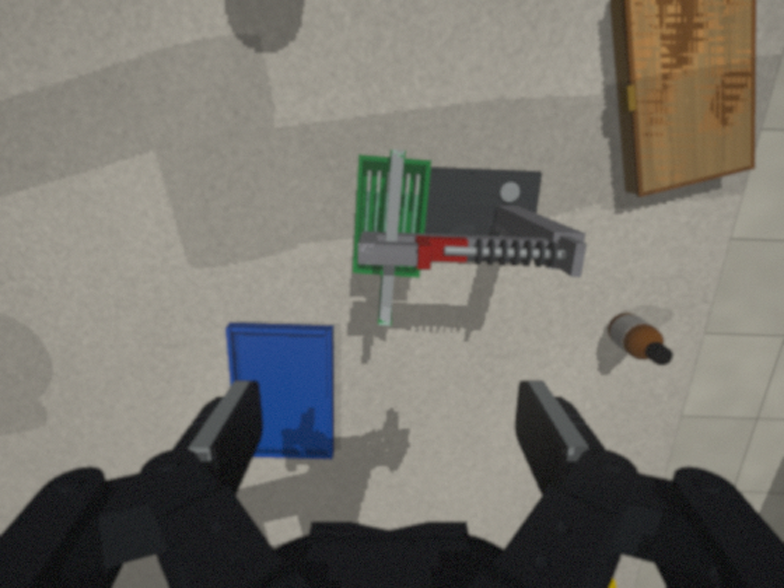

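Wrist view: bar from (398,152) to (384,323) in the enlarged picture, beak at (390,250), keeper face at (417,250), tray corners about (228,324)–(333,457).

```bash
python3 - <<'E'
from h import *
np.set_printoptions(precision=4,suppress=True)
im=manip.get_image("wrist")
f=lambda x,z:atz(im,np.array(x)/1.4,z)
a,b=f((398,151),.177),f((384,325),.177);d=a-b
print(a,b,(a+b)/2,np.linalg.norm(d),"yaw",np.degrees(np.arctan2(d[1],d[0]))-90)
a,b=f((360,247),.195),f((574,254),.195);d=b-a;print("hook",a,b,np.degrees(np.arctan2(d[1],d[0])))
print("keeper",f((417,250),.195),f((417,250),.183))
a,b=f((228,324),.016),f((333,325),.016);c=f((333,457),.016);print("tray",a,b,c,np.degrees(np.arctan2(*(b-a)[1::-1])),np.degrees(np.arctan2(*(b-c)[1::-1]))-90)
s=manip.sense();q=s["tcp_rot"];print(s["ee_pos"],q,im["k1"])
E
```

```text
[0.6055 0.2944 0.177 ] [0.6008 0.1866 0.177 ] [0.6032 0.2405 0.177 ] 0.10785828064089284 yaw -2.4522121599434143
hook [0.5855 0.2414 0.195 ] [0.7088 0.2415 0.195 ] 0.08972219980405245
keeper [0.6183 0.2408 0.195 ] [0.6191 0.2382 0.183 ]
tray [0.4389 0.1181 0.016 ] [0.5482 0.1208 0.016 ] [ 0.5476 -0.0436  0.016 ] 1.4059091880881087 -0.21156789018914424
[0.6029 0.213  0.3014] [-0.      0.6947  0.7193  0.    ] 0.00546718649307549
```

```bash
python3 -m pendant '[-1,0,-30,0,0,-0.06,-1,0,-60,0,0,-0.06,-1,0,-90,0,0,-0.06,-1,0,-115,0,0,-0.06,-1,0,-135,0,0,-0.06,-1,0,-149,0,0,-0.06,-1,0,-149,0,0,-0.06,-1,0,-149,0,0,-0.06]' 1 && python3 -m pendant '[0,0,0,0,0,0,0,0,0,0,0,0,0,0,0,0,0,0,0,0,0,0,0,0,0,0,0,0,0,0,0,0,0,0,0,0,0,0,0,0,0,0,0,0,0,0,0,0,0,0,0,0,0,0,0,0,0,0,0,0]' 0
python3 - <<'E'
from h import *
im=manip.get_image("side");save(im,"s2",(170,60,330,220),3.7)
r=manip.spot_point(im,"rack_green");print([(a["xy"],a["p"],atz(im,a["xy"],.041)) for a in r[:1]],manip.sense()["moment"])
E
```

```text
time_s: 3.47
ee_pos: [0.6023, 0.2122, 0.1521]
tcp_rot: [-0.0, 0.716, 0.698, -0.0]
force: [0.7, -1.0, 1.8]
gripper_width: 0.0854
gripper_force: 0.0
time_s: 4.3
ee_pos: [0.6027, 0.2118, 0.1527]
tcp_rot: [0.0, 0.717, 0.698, 0.0]
force: [-1.2, -0.6, 2.5]
gripper_width: 0.0058
gripper_force: 61.0
[([233.1, 188.2], 0.83, array([0.60575439, 0.24142343, 0.041     ]))] [-0.02647773  0.22495926  0.03641969]
```

View pics/s2.png

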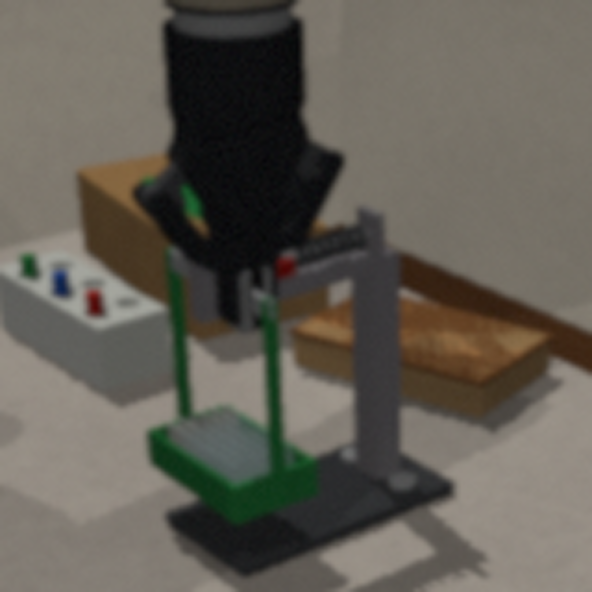

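The bar is held between the pads. Next: push.

```bash
python3 -m pendant '[5,0,1,0,0,0,10,0,1,0,0,0,15,0,1,0,0,0,20,0,1,0,0,0,24,0,1,0,0,0,28,0,1,0,0,0,28,0,1,0,0,0,28,0,1,0,0,0,28,0,1,0,0,0]' 
python3 - <<'E'
from h import *
for n in ("side","scene"):
    im=manip.get_image(n)
    for t,z in(("rack_green",.042),("keeper_face",.183)):
        r=manip.spot_point(im,t);print(n,t,[(a["xy"],a["p"],atz(im,a["xy"],z)) for a in r[:1]])
    save(im,"p_"+n,(170,60,330,220) if n=="side" else (290,210,450,370),3.7)
E
```

```text
time_s: 5.15
ee_pos: [0.6299, 0.2118, 0.1527]
tcp_rot: [-0.001, 0.716, 0.698, -0.002]
force: [-5.0, -0.2, 3.0]
gripper_width: 0.0059
gripper_force: 61.1
side rack_green [([241.4, 188.5], 0.88, array([0.61850446, 0.22635477, 0.042     ]))]
side keeper_face []
scene rack_green [([358.0, 329.9], 0.74, array([0.63165762, 0.24065927, 0.042     ]))]
scene keeper_face [([366.6, 280.1], 0.59, array([0.63590567, 0.23939762, 0.183     ]))]
```

View pics/p_scene.png

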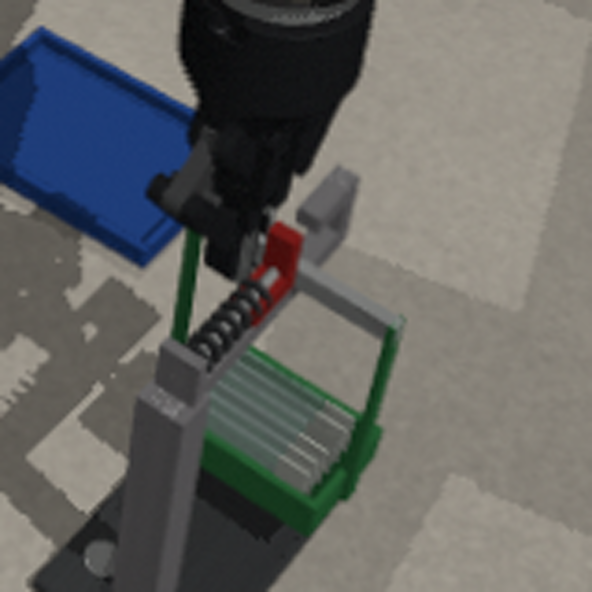

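The keeper is pushed back with the bar against it, and the beak at (330,200) is clear. Now lift, then draw back.

```bash
python3 -m pendant '[0,0,8,0,0,0,0,0,18,0,0,0,0,0,30,0,0,0,0,0,42,0,0,0,0,0,52,0,0,0,0,0,57,0,0,0,0,0,57,0,0,0,0,0,57,0,0,0]'; python3 -m pendant '[-15,0,0,0,0,0,-35,0,0,0,0,0,-60,0,0,0,0,0,-85,0,0,0,0,0,-105,0,0,0,0,0,-120,0,0,0,0,0,-125,0,0,0,0,0,-125,0,0,0,0,0]'
python3 - <<'E'
from h import *
R=[]
for n in ("side","scene"):
    im=manip.get_image(n)
    r=manip.spot_point(im,"rack_green");print(n,[(a["xy"],a["p"]) for a in r[:1]]);R.append(ray(im,r[0]["xy"]))
    save(im,"q_"+n,None,1)
print(tri(R),manip.sense()["ee_pos"])
E
```

```text
time_s: 6.12
ee_pos: [0.6318, 0.2118, 0.212]
tcp_rot: [0.001, 0.717, 0.697, 0.002]
force: [0.5, 0.1, -2.0]
gripper_width: 0.0057
gripper_force: 60.3
time_s: 6.78
ee_pos: [0.5048, 0.2119, 0.2099]
tcp_rot: [-0.0, 0.716, 0.698, -0.0]
force: [-0.1, 0.4, -2.1]
gripper_width: 0.0058
gripper_force: 60.3
side [([194.0, 181.9], 0.74)]
scene [([398.5, 269.0], 0.7)]
[0.50342739 0.23839787 0.09396801] [0.50670138 0.21173658 0.21043595]
```

View pics/q_side.png

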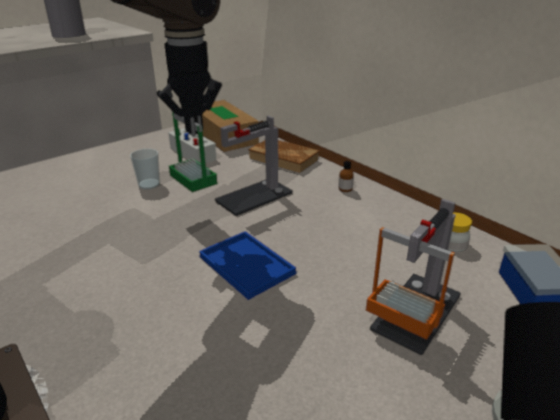

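```bash
python3 -m pendant '[-2,-15,0,0,0,0,-4,-40,0,0,0,0,-7,-70,0,0,0,0.03,-9,-100,0,0,0,0.03,-12,-130,0,0,0,0.03,-15,-160,0,0,0,0.03,-15,-185,0,0,0,0.03,-15,-200,0,0,0,0.03,-15,-205,0,0,0,0.03,-15,-205,-15,0,0,0.03,-15,-205,-35,0,0,0.03,-15,-205,-50,0,0,0.03,-15,-205,-58,0,0,0.03,-15,-205,-60,0,0,0.03,-15,-205,-60,0,0,0.03]'
python3 - <<'E'
from h import *
R={"rack_green":[],"tray":[]}
for n in ("side","scene"):
    im=manip.get_image(n)
    for t in R:
        r=manip.spot_point(im,t);print(n,[(a["xy"],a["p"]) for a in r[:1]])
        if r: R[t].append(ray(im,r[0]["xy"]))
    if n=="side": save(im,"r_side",(140,120,340,310),3)
    else: save(im,"r_scene",(230,120,430,310),3)
for t in R: print(t,tri(R[t]) if len(R[t])>1 else 0)
print(manip.sense()["ee_pos"])
a=cv2.imread("pics/r_side.png");b=cv2.imread("pics/r_scene.png")
cv2.imwrite("pics/r.png",cv2.resize(np.hstack([a,b]),(800,380)))
E
```

```text
time_s: 8.23
ee_pos: [0.4907, 0.0072, 0.1499]
tcp_rot: [-0.0, 0.706, 0.708, -0.0]
force: [0.1, 0.2, -2.5]
gripper_width: 0.0055
gripper_force: 60.3
side [([245.3, 249.9], 0.63)]
side [([245.2, 266.7], 0.6)]
scene [([314.5, 236.1], 0.86)]
scene [([312.4, 249.5], 0.94)]
rack_green [0.48584232 0.0305756  0.03898793]
tray [ 0.48650001  0.0308915  -0.00139677]
[0.49132328 0.00680451 0.15136796]
```

View pics/r.png

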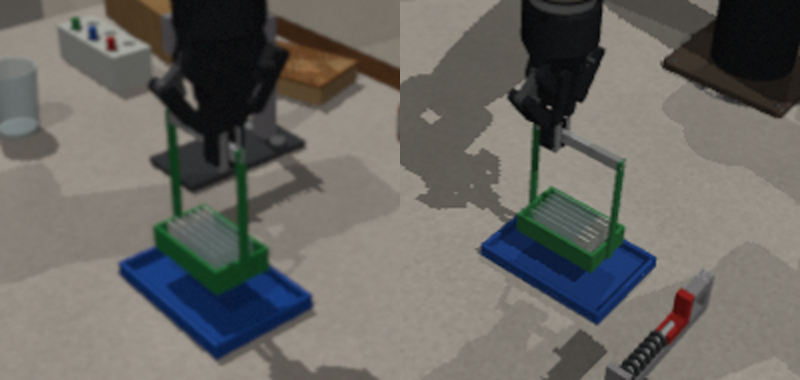

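The rack is upright, square and centred over the tray. Lowering gently.

```bash
python3 -m pendant '[0,0,-6,0,0,0,0,0,-12,0,0,0,0,0,-18,0,0,0,0,0,-23,0,0,0,0,0,-27,0,0,0,0,0,-29,0,0,0,0,0,-29,0,0,0,0,0,-29,0,0,0]'; python3 -m pendant '[0,0,-1,0,0,0,0,0,-2,0,0,0,0,0,-3,0,0,0,0,0,-3,0,0,0,0,0,-3,0,0,0]'
```

```text
time_s: 9.2
ee_pos: [0.4907, 0.0068, 0.1212]
tcp_rot: [-0.0, 0.706, 0.708, -0.0]
force: [-0.7, 1.0, -1.9]
gripper_width: 0.0058
gripper_force: 60.3
time_s: 9.62
ee_pos: [0.4907, 0.0068, 0.1184]
tcp_rot: [0.0, 0.706, 0.708, 0.0]
force: [0.9, -0.1, -1.9]
gripper_width: 0.0058
gripper_force: 60.4
```

```bash
python3 -m pendant '[0,0,-1,0,0,0,0,0,-1,0,0,0,0,0,-1,0,0,0,0,0,-1,0,0,0]';python3 -m pendant '[0,0,-1,0,0,0,0,0,-1,0,0,0,0,0,-1,0,0,0,0,0,-1,0,0,0]'
```

```text
time_s: 9.95
ee_pos: [0.4911, 0.0064, 0.1181]
tcp_rot: [0.001, 0.706, 0.708, 0.0]
force: [-1.1, -2.3, 2.5]
gripper_width: 0.0055
gripper_force: 61.1
time_s: 10.28
ee_pos: [0.4916, 0.0061, 0.1179]
tcp_rot: [0.001, 0.706, 0.708, 0.0]
force: [-2.8, -3.5, 6.5]
gripper_width: 0.0058
gripper_force: 61.6
```

Contact made. Releasing and backing off upwards.

```bash
python3 -m pendant '[0,0,1,0,0,0,0,0,1,0,0,0,0,0,1,0,0,0]' && python3 -m pendant '[0,0,0,0,0,0,0,0,0,0,0,0,0,0,0,0,0,0,0,0,0,0,0,0,0,0,0,0,0,0,0,0,0,0,0,0,0,0,0,0,0,0,0,0,0,0,0,0]' 1 && python3 -m pendant '[0,0,10,0,0,0,0,0,30,0,0,0,0,0,60,0,0,0,0,0,95,0,0,0,0,0,130,0,0,0,0,0,150,0,0,0,0,0,150,0,0,0,0,0,150,0,0,0]'
python3 - <<'E'
from h import *
T=["rack_green","tray","rack_orange","keeper_face"];R={t:[] for t in T};L=[]
for n in ("side","scene"):
    im=manip.get_image(n)
    for t in T:
        r=manip.spot_point(im,t)
        if r: R[t].append(ray(im,r[0]["xy"]))
    L.append(cv2.resize(np.ascontiguousarray(im["pixels"][100:360,140:440,::-1]),(400,347)))
for t in T: print(t,tri(R[t]) if len(R[t])>1 else 0)
cv2.imwrite("pics/z.png",np.hstack(L))
E
```

```text
time_s: 10.53
ee_pos: [0.4912, 0.0064, 0.118]
tcp_rot: [0.001, 0.706, 0.708, 0.0]
force: [-1.3, -3.1, 4.7]
gripper_width: 0.0057
gripper_force: 61.4
time_s: 11.2
ee_pos: [0.4906, 0.0069, 0.1173]
tcp_rot: [-0.0, 0.706, 0.708, 0.0]
force: [0.8, 0.2, -0.4]
gripper_width: 0.0856
gripper_force: 0.0
time_s: 11.87
ee_pos: [0.4914, 0.0067, 0.2697]
tcp_rot: [0.002, 0.706, 0.708, 0.001]
force: [-0.7, -0.1, -0.5]
gripper_width: 0.0852
gripper_force: 0.0
rack_green [0.48735253 0.032937   0.00334923]
tray [ 4.85788997e-01  3.09671445e-02 -2.15990154e-04]
rack_orange [ 0.57692468 -0.26496697  0.04066582]
keeper_face [0.61712883 0.23211866 0.18166428]
```

View pics/z.png

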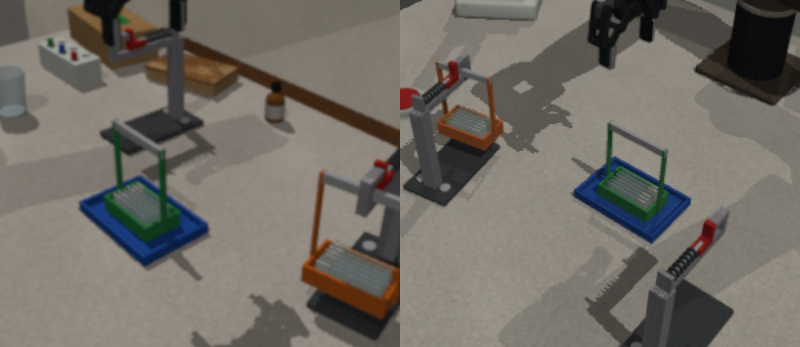

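The green rack stands flat in the middle of the tray at (140,205) and (635,190). The keeper is shut, and the orange rack is still hanging.

```bash
python3 -c "
from bench import manip
print(manip.finish_job())"
```

```text
the job is handed in; nothing more can be done
None
```

The job is handed in: the green rack is flat, upright and square in the tray, measured about 2 mm from its middle, the keeper is shut, and the orange rack still hangs on its hook; the hand-in gave no verdict.

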